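# Let down the ratchet lift with its tin of paint

### The job

Let the little hand-cranked lift down: flick the yellow pawl lever over to release, take the strain on the red crank knob so that the pawl springs clear of the ratchet, then ease the crank back, never letting it run, until the green platform with the paint tin is set down gently and rests on its rubber stop. Do not crank it down hard onto the stop, leave the lever at release, keep the tin standing on the platform and leave everything else alone.

Things in the scene. Friction and masses are not known exactly. Their poses are not given: they have to be found in the camera images.
- winch: The lift: grey base plate 170 x 420 x 12 mm on the table; on one upright axis an orange drum, a steel 12-tooth ratchet wheel (88 mm across, height 90-101 mm) and a crank. Origin: on the drum axis at table level; z up. The pawl lever is on its +x side, the crank works on its -x side; the mast (30 mm square, 380 mm tall, 190 mm from the axis), platform and stop are on its -y side.
- drum (a joint): Drum and crank angle, rad: 0 at the start (crank then points 234 degrees counter-clockwise from the lift's +x), growing clockwise from above as the crank is eased back and the platform sinks 25 mm per rad; negative when wound up, to -0.7. The load always pulls it to positive, 4 to 7 N at the knob; winding up takes 1 to 3 N more. Left free it runs down at once. Meets the stop at 1.0 to 1.9.
- knob_grip (a point): Middle of the red crank knob: an upright cylinder 26 mm across, 50 mm tall, spinning freely on its pin; the point is on its axis, 28 mm above its lower end, 155 mm above the table, and travels on a circle of 85 mm radius about the drum axis. The dark crank arm runs below it, its top at 126 mm.
- lever (a joint): Yellow pawl lever's angle, rad: 0 engaged (start), 0.45 fully at release (end of travel), growing clockwise from above; it stays where it is left. Its upright axis is at x 55, y -45 mm in the lift's frame. Moving it takes about 3 to 5 N at the tab.
- lever_tab (a point): Top of the lever's tab: an upright yellow round peg 12 mm across, 44 mm tall, its top at 150 mm above the table, 60 mm from the lever's axis (its lower 8 mm are in the lever bar). To release, push it sideways towards the mast side (-y of the lift), about 27 mm.
- pawl_tip (a point): Top of the tip of the brass pawl, a sprung finger on the lever's axis. In the teeth it stands about 39 mm from the drum axis, clear of the wheel over 47 mm (about 52). With the lever at release its spring pulls it outward, but the loaded tooth traps it until the crank is wound up a little (0.03 to 0.1 rad). With the lever engaged it clicks over the teeth on winding up.
- platform: Green platform 118 x 114 mm with a 14 mm rim, 8 mm thick floor, sliding down the mast. Origin: centre of its underside, 150 mm above the table at the start.
- stop: Adjustable stop under the middle of the platform: a dark steel sleeve 38 mm across, 68 mm tall, with a steel rod and a black rubber pad 26 mm across on top, on which the platform's underside comes to rest. Origin: foot of the sleeve, 12 mm above the table. The pad is screwed to another height each time, 103 to 125 mm above the table, which is not measured: it must be felt at the crank.
- tin: Paint tin 72 mm across, 85 mm tall, standing on the platform. Origin: centre of its underside, z up.
- mug: White mug, 80 mm across, 90 mm tall. Origin: centre of its underside. A bystander.
- bottle: Blue bottle, 64 mm across, 200 mm tall. Origin: centre of its underside. A bystander.
- driver: Orange screwdriver lying in front of the lift. Origin: its middle, underside. A bystander.
- screw_tray: Black screw tray 100 x 80 x 25 mm beside the lift. Origin: centre of its underside. A bystander.
- tape: Brown tape roll 90 mm across, 24 mm tall. Origin: centre of its underside. A bystander.

How it is judged:
By the outcome, as a careful person would: the job done as asked, in the order asked, and still so for the second after the job is handed in, with the robot touching nothing.
It also fails if it takes over 72 s, if anything falls off the work surface, if the arm or the gripper's body presses on something with over 40 N, if the wrist force passes 120 N, or if a joint passes its speed limit or range.

### The arm

A 7-joint arm with a two-finger parallel gripper is mounted at the origin on the work surface. World frame = base frame: x ahead of the robot, y to its left, z up, the work surface at z = 0. Lengths are in m, angles in degrees, forces in N, time in s.
With the tool pointing down it reaches from about 0.4 to 0.85 m from the base axis. Payload 10.4 kg.
Tool frame: the origin (TCP) lies at the centre of the arm's flange, where the gripper is bolted on; the fingertips stand 173 mm ahead of it and the grasp point (between the pads) lies 155 mm ahead of it; z points along the fingers, x is the direction in which the jaws open and shut, and the axes are right-handed (so a half turn about z gives the same grasp; the last joint's range is limited). The gripper opens to 85 mm and grips with 20 to 120 N. Pads are 22 mm wide; open, the fingers measure 114 mm over their backs; the gripper's body (76 mm by 85 mm) begins 54 mm behind the grasp point. The pads swing forward as they close: fully open they stand 13 mm farther back than shut.
Start: joints at [68.606, 19.034, -3.707, 83.658, 1.238, 77.344, -5.071], TCP at [0.215, -0.587, 0.405] pointing down, gripper open.
Joint ranges: [-148.97, 148.97], [-28.65, 121.19], [-84.17, 76.75], [9.2, 138.47], [-72.65, 252.65], [3.7, 117.97], [-149.18, 149.18]. Speed limits (degrees/s): [127.2, 127.2, 159.86, 159.86, 180, 180, 180].

### API

Orientations are given as a 3x3 rotation matrix whose columns are the frame's x, y, z axes.
In Python, from rig import readout, get_image, finish_job gives the robot as it stands.
- The arm moves only by the shell command python3 -m inch 'ROWS' [FORCE]. ROWS is a JSON object of lists of equal length, an entry for each row: "twist": the turn, a rotation vector about the tool's x, y, z in degrees, a list of three; "xyz": the shift along the tool's x, y, z in mm, a list of three; "grip": the closure, from -1 (fully open) to 1 (shut). A call has 1 to 8 rows; each row shifts and turns the pose as measured when the row begins, along the tool's axes as they then stand; what a row does not reach is not made up. A row lasts 1/10 s, in which the tool goes at most 50 mm and 8.59 degrees, less where a joint would pass 70% of its speed; a pose out of reach is approached as far as the arm can. A call is refused whole if a number of a shift passes 50 or a number of a turn 8.59, either way. A call with a gripper value outside its range is refused whole. The fingers move at their own pace and stop on an object; FORCE is the grip in N (left out, the last holds). Time passes only in rows, so rows that do not move let the fingers close. It gives the time, the measured TCP pose, the force and the opening at its end, in the units of the state.
- readout.sense(): the state, without advancing time (a new reading comes with each control period).
- get_image(name): name is "side" or "top"; returns a dict with "color" (480x640x3 uint8, red, green, blue), "fx", "fy", "cx", "cy" (pixels), "rvec" (rotation vector, rad) and "tvec" (3), from world to camera coordinates, as OpenCV has them. Camera axes: x right, y down, z forward; pixel columns grow to the right and rows downward; lengths in m; the calibration is good to about 2 mm. A picture is of the moment at which its call begins. There is no depth.
- finish_job(): hands the job in, once; it reports no verdict.
The state is a dict: "clock": time; "q": joint angles; "joint_velocities": joint speeds; "tau": joint torques, N m; "position": TCP position; "tcp_rot": TCP orientation; "wrist_force": force on the tool from outside, world axes, zero at the start; "torque": the same for the moment, N m; "grip_width": finger opening in m.
Only numpy, scipy, OpenCV 4.12 (cv2) and the standard library are available. Lean on these libraries where they do the work, as an engineer would, in place of code of your own. Each camera call takes 0.05 s, during which the arm holds its last target. There are 200 camera calls.

## Working session

There is one attempt and no reset: what is moved stays moved. The work goes in short steps, Python scripts to look and compute and a shell command to move; the robot and the scene stay as the last step left them, time stands still between calls to the robot, and variables do not carry over. Pictures are saved under pics/ and viewed, about 8 in all and at most 12, crops included, and the job is handed in when it is done.

```bash
ls; mkdir -p pics; python3 - <<'E'
from rig import readout,get_image
import cv2,numpy as np
s=readout.sense();print(s)
for n in("side","top"):
    g=get_image(n);cv2.imwrite(f"pics/{n}0.png",g["color"][:,:,::-1]);print(n,g["fx"],g["fy"],g["cx"],g["cy"],g["rvec"],g["tvec"], (-cv2.Rodrigues(np.array(g["rvec"]))[0].T@np.array(g["tvec"]).reshape(3)))
E
```

```text
pics
{'clock': 0.0, 'q': array([68.60652168, 19.0722884 , -3.70563046, 83.70522515,  1.23839625,
       77.34396042, -5.06811554]), 'joint_velocities': array([-0.09899177, -0.13970519, -0.03815639, -0.04109995,  0.12987175,
        0.06272674, -0.05641112]), 'tau': array([-1.11773606e-03, -6.25446510e+01,  4.81463608e-02, -3.91613138e+01,
        1.60854904e-02,  9.96934745e-03, -2.28394617e-05]), 'position': array([ 0.21472037, -0.58682357,  0.40391878]), 'tcp_rot': array([[ 3.43678851e-01, -9.39087068e-01, -5.71036607e-04],
       [-9.39086165e-01, -3.43679315e-01,  1.30492023e-03],
       [-1.42168719e-03,  8.77790898e-05, -9.99998986e-01]]), 'wrist_force': array([-0.27245237, -0.18463874,  0.43381374]), 'torque': array([-0.08037269, -0.04760838, -0.0212471 ]), 'grip_width': 0.08539330171678738}
side 554.9612670545727 554.9612670545727 318.57536916113634 238.71586045562293 [ 1.02343467 -2.40847897  1.08253809] [0.41512518 0.31283305 0.94549507] [-0.05920069  0.64966106  0.85941267]
top 527.8906751222889 527.8906751222889 311.6041312936838 240.11076818790158 [ 2.19545003 -2.16523423  0.10824308] [0.08065782 0.52952294 1.02465396] [0.43481184 0.09769825 1.0668691 ]
```

View pics/side0.png

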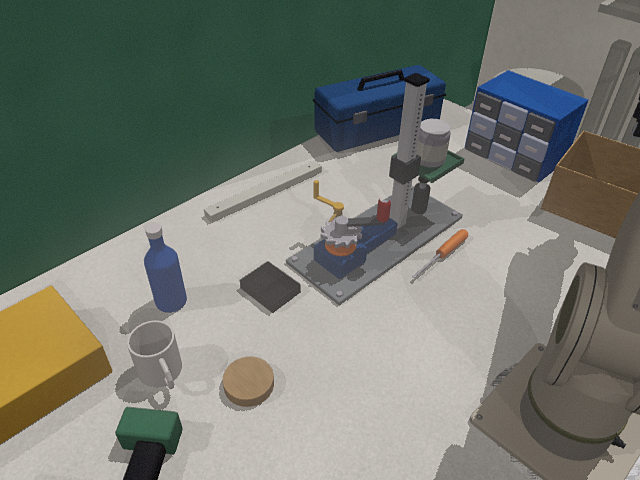

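View pics/top0.png

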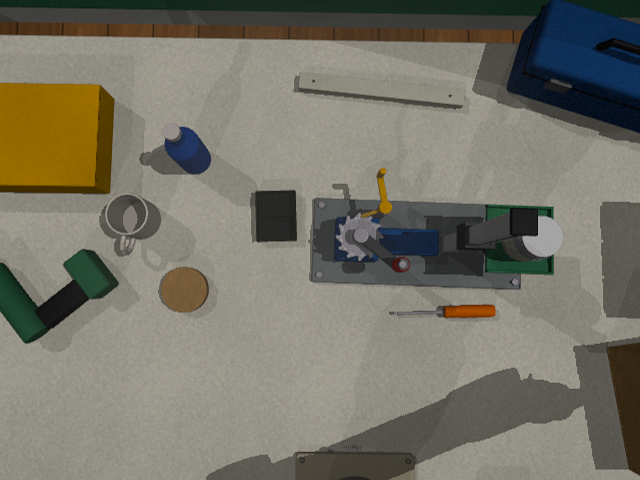

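The top view shows the lift with its axes roughly parallel to world: hub (361,236), red knob (401,264), tab top (383,172), mast (523,222). The plate corners are at about (314,198), (310,282) and (521,290).

```bash
cat > h.py <<'E'
import cv2,numpy as np
from rig import readout,get_image
def cam(n):
    g=get_image(n);K=np.array([[g["fx"],0,g["cx"]],[0,g["fy"],g["cy"]],[0,0,1.]])
    R=cv2.Rodrigues(np.array(g["rvec"],float))[0];t=np.array(g["tvec"],float).reshape(3)
    return g["color"],K,R,t
def onplane(c,p,z):
    _,K,R,t=c;d=R.T@np.linalg.solve(K,[p[0],p[1],1.]);o=-R.T@t
    return o+d*(z-o[2])/d[2]
def proj(c,X):
    _,K,R,t=c;v=K@(R@np.array(X)+t);return v[:2]/v[2]
def tri(a,pa,b,pb):
    P=lambda c:c[1]@np.c_[c[2],c[3]]
    X=cv2.triangulatePoints(P(a),P(b),np.array(pa,float).reshape(2,1),np.array(pb,float).reshape(2,1))[:,0];return X[:3]/X[3]
def blobs(img,hlo,hhi,smin,vmin,box):
    h=cv2.cvtColor(img,cv2.COLOR_RGB2HSV);H=h[...,0].astype(int)
    m=((H>=hlo)&(H<=hhi)if hlo<=hhi else (H>=hlo)|(H<=hhi))&(h[...,1]>smin)&(h[...,2]>vmin)
    M=np.zeros_like(m);x0,y0,x1,y1=box;M[y0:y1,x0:x1]=m[y0:y1,x0:x1];return M
E
python3 - <<'E'
from h import *
T=cam("top");S=cam("side")
for n,c,bx in(("top",T,(300,150,480,300)),("side",S,(280,160,420,270))):
    for nm,a in(("red",(172,5,120,60)),("yel",(18,28,120,90))):
        m=blobs(c[0],*a,bx);ys,xs=np.nonzero(m);print(n,nm,len(xs),xs.min(),xs.max(),ys.min(),ys.max(),xs.mean(),ys.mean())
cr=np.hstack([cv2.resize(T[0][155:300,300:460],None,fx=2.5,fy=2.5,interpolation=2),cv2.resize(S[0][170:315,270:430],None,fx=2.5,fy=2.5,interpolation=2)])
cv2.imwrite("pics/crop1.png",cr[:,:,::-1])
P=[onplane(T,p,.012) for p in((314,198),(310,282),(521,290))];print(np.round(P,4))
for p in ((401,264),):print(onplane(T,p,.177))
print(onplane(T,(383,172),.15),onplane(T,(361,236),.14))
E
```

```text
top red 83 392 409 257 271 399.1807228915663 264.43373493975906
top yel 376 361 391 168 216 381.0505319148936 197.2127659574468
side red 93 377 390 200 221 383.7956989247312 209.4731182795699
side yel 162 314 343 180 220 328.14814814814815 200.08024691358025
[[ 0.6149  0.0842  0.012 ]
 [ 0.4455  0.09    0.012 ]
 [ 0.4353 -0.3318  0.012 ]]
[ 0.4762347  -0.06208046  0.177     ]
[ 0.6396078 -0.035352   0.15     ] [0.52642491 0.00194879 0.14      ]
```

View pics/crop1.png

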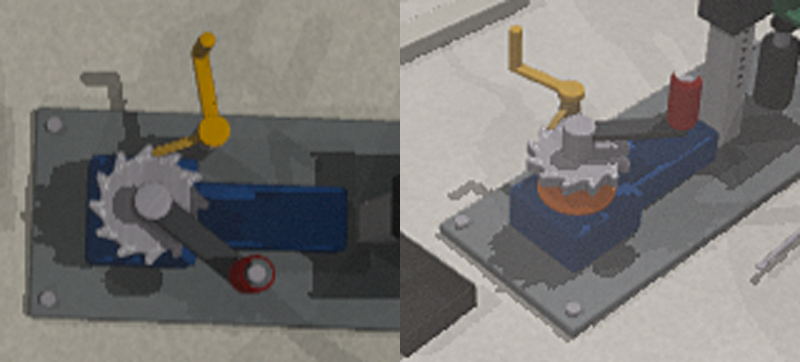

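The crop shows, in original pixels (top / side): knob top (403.2,264.2) / (384.4,200), tab top (383.2,171) / (316.2,181.5) and hub top (361.6,235.4) / (342,219.5).

```bash
python3 - <<'E'
from h import *
T=cam("top");S=cam("side")
k=onplane(T,(403.2,264.2),.177);tb=onplane(T,(383.2,171),.15)
print("tri",tri(T,(403.2,264.2),S,(384.4,200)),tri(T,(383.2,171),S,(316.2,181.5)),tri(T,(361.6,235.4),S,(342,219.5)))
a=np.deg2rad(-1.6)
for deg in(-2.0,-1.6,-1.2):
    a=np.deg2rad(deg);R=np.array([[np.cos(a),-np.sin(a)],[np.sin(a),np.cos(a)]])
    f=np.deg2rad(234);o=k[:2]-R@(85e-3*np.array([np.cos(f),np.sin(f)]))
    print(deg,"knob",k,"tab",tb,"axis",o,"leveraxis",o+R@[.055,-.045],"tab in lift",R.T@(tb[:2]-o))
print(proj(S,k),proj(S,tb))
E
```

```text
tri [ 0.47610085 -0.06623082  0.17449427] [ 0.64188085 -0.03603294  0.14783356] [ 5.28514107e-01 -2.09211682e-04  1.29656188e-01]
-2.0 knob [ 0.47594849 -0.06580155  0.177     ] tab [ 0.64140845 -0.03570355  0.15      ] axis [0.52827972 0.00117936] leveraxis [ 0.58167573 -0.0457127 ] tab in lift [ 0.11434701 -0.03291231]
-1.6 knob [ 0.47594849 -0.06580155  0.177     ] tab [ 0.64140845 -0.03570355  0.15      ] axis [0.52781083 0.00154307] leveraxis [ 0.58153291 -0.04497508] tab in lift [ 0.11459332 -0.03406027]
-1.2 knob [ 0.47594849 -0.06580155  0.177     ] tab [ 0.64140845 -0.03570355  0.15      ] axis [0.52733941 0.00190349] leveraxis [ 0.58138494 -0.04423847] tab in lift [ 0.1148316  -0.03520991]
[384.45164334 199.13638344] [316.24119586 180.84139665]
```

```bash
python3 -m inch '{"twist":[[0,0,7.2],[0,0,7.2],[0,0,7.2],[0,0,0]],"xyz":[[0,0,-25],[0,0,-25],[0,0,0],[0,0,0]],"grip":[0,0,0,0]}' 40
```

```text
clock: 0.7
position: [0.2146, -0.5868, 0.4551]
tcp_rot: [[-0.039, -0.999, -0.001], [-0.999, 0.039, 0.003], [-0.003, 0.001, -1.0]]
wrist_force: [0.7, 0.2, 0.8]
grip_width: 0.0431
```

```bash
python3 -m inch '{"twist":[[0,0,0],[0,0,0],[0,0,0],[0,0,0],[0,0,0],[0,0,0],[0,0,0],[0,0,0]],"xyz":[[-40,-15,0],[-40,-15,0],[-40,-15,0],[-40,-15,0],[-40,-15,0],[-40,-15,0],[-40,-15,0],[-40,-15,0]],"grip":[0,0,0,0,0,0,0,0]}'; python3 -m inch '{"twist":[[0,0,0],[0,0,0],[0,0,0],[0,0,0],[0,0,0],[0,0,0],[0,0,0],[0,0,0]],"xyz":[[-40,-15,0],[-40,-15,0],[-40,-15,0],[-40,-20,0],[-40,-20,0],[-40,-20,0],[-20,-20,0],[0,0,0]],"grip":[0,0,0,0,0,0,0,0]}'
```

```text
clock: 1.5
position: [0.3438, -0.2623, 0.4508]
tcp_rot: [[-0.015, -1.0, -0.007], [-1.0, 0.015, 0.003], [-0.003, 0.007, -1.0]]
wrist_force: [0.5, 0.3, 0.3]
grip_width: 0.0425
clock: 2.3
position: [0.4714, 0.0159, 0.4491]
tcp_rot: [[0.027, -1.0, -0.007], [-1.0, -0.027, 0.001], [-0.001, 0.007, -1.0]]
wrist_force: [-0.7, -0.1, 0.8]
grip_width: 0.0428
```

```bash
python3 -m inch '{"twist":[[0,0,3],[0,0,0],[0,0,0],[0,0,0],[0,0,0],[0,0,0]],"xyz":[[9,-34,0],[13,-34,0],[13,-34,0],[13,-34,0],[5,-34,0],[0,0,0]],"grip":[0,0,0,0,0,0]}'; python3 - <<'E'
from h import *
T=cam("top");S=cam("side")
s=readout.sense();print(s["position"],s["tcp_rot"],s["clock"])
m=blobs(T[0],18,28,120,90,(300,150,480,300));print(m.sum())
E
```

```text
clock: 2.9
position: [0.645, -0.0433, 0.4445]
tcp_rot: [[-0.007, -1.0, -0.011], [-1.0, 0.007, -0.005], [0.005, 0.011, -1.0]]
wrist_force: [-0.0, 0.5, -0.4]
grip_width: 0.0429
[ 0.64278905 -0.04183385  0.44615101] [[-0.00692719 -0.99992251 -0.01034302]
 [-0.99996298  0.00697952 -0.00503229]
 [ 0.00510409  0.01030778 -0.99993385]] 3.0
391
```

```bash
python3 -m inch '{"twist":[[0.6,-0.3,0],[0,0,0],[0,0,0],[0,0,0],[0,0,0],[0,0,0]],"xyz":[[-6,1,15],[0,0,25],[0,0,25],[0,0,20],[0,0,15],[0,0,0]],"grip":[0,0,0,0,0,0]}'; python3 - <<'E'
from h import *
T=cam("top");S=cam("side")
s=readout.sense();print(s["position"],s["tcp_rot"],s["clock"])
cr=np.hstack([cv2.resize(T[0][130:280,310:470],None,fx=2.5,fy=2.5),cv2.resize(S[0][100:250,250:410],None,fx=2.5,fy=2.5)])
cv2.imwrite("pics/crop2.png",cr[:,:,::-1])
E
```

```text
clock: 3.6
position: [0.6358, -0.035, 0.3476]
tcp_rot: [[0.004, -1.0, 0.005], [-1.0, -0.004, -0.004], [0.004, -0.005, -1.0]]
wrist_force: [-0.1, -0.1, -0.1]
grip_width: 0.043
[ 0.63670731 -0.03477841  0.34996401] [[ 0.00356253 -0.9999575   0.0085028 ]
 [-0.99998702 -0.00359334 -0.00361128]
 [ 0.00364168 -0.00848982 -0.99995733]] 3.7
```

View pics/crop2.png

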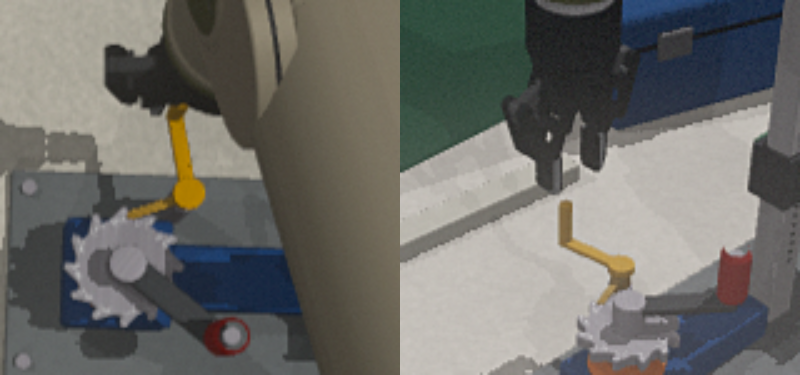

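The view shows the two fingers above the tab peg, straddling it along y, with the arm clear of the mast. I'll descend.

```bash
python3 -m inch '{"twist":[[-0.3,-0.2,0],[0,0,0],[0,0,0],[0,0,0],[0,0,0]],"xyz":[[0,-4,15],[0,0,15],[0,0,15],[0,0,10],[0,0,0]],"grip":[0,0,0,0,0]}'
```

```text
clock: 4.2
position: [0.6418, -0.0347, 0.2924]
tcp_rot: [[0.004, -1.0, 0.006], [-1.0, -0.004, -0.0], [0.0, -0.006, -1.0]]
wrist_force: [0.0, 0.5, -0.0]
grip_width: 0.0426
```

```bash
python3 -m inch '{"twist":[[0,0,0],[0,0,0],[0,0,0],[0,0,0],[0,0,0],[0,0,0]],"xyz":[[0,0,0],[0,0,0],[0,0,0],[0,0,0],[0,0,0],[0,0,0]],"grip":[0.4,0.6,0.8,0.8,0.8,0.8]}' 20
```

```text
clock: 4.8
position: [0.6419, -0.0346, 0.2925]
tcp_rot: [[0.004, -1.0, 0.006], [-1.0, -0.004, 0.0], [-0.0, -0.006, -1.0]]
wrist_force: [-0.0, 0.6, -2.5]
grip_width: 0.0114
```

```bash
python3 -m inch '{"twist":[[0,0,0],[0,0,0],[0,0,0],[0,0,0],[0,0,0],[0,0,0]],"xyz":[[5,-0.7,0],[5,-0.3,0],[5,0.2,0],[5,0.6,0],[5,1,0],[0,0,0]],"grip":[0.8,0.8,0.8,0.8,0.8,0.8]}'
```

```text
clock: 5.4
position: [0.6429, -0.0556, 0.2925]
tcp_rot: [[0.01, -1.0, 0.012], [-1.0, -0.01, 0.01], [-0.01, -0.012, -1.0]]
wrist_force: [-0.5, -0.1, -3.4]
grip_width: 0.0115
```

```bash
python3 -m inch '{"twist":[[0,0,0],[0,0,0],[0,0,0]],"xyz":[[3,0.7,0],[3,0.7,0],[0,0,0]],"grip":[0.8,0.8,0.8]}'
```

```text
clock: 5.7
position: [0.6421, -0.0603, 0.2925]
tcp_rot: [[0.012, -1.0, 0.014], [-1.0, -0.012, 0.013], [-0.013, -0.014, -1.0]]
wrist_force: [1.3, 0.1, -4.8]
grip_width: 0.0112
```

```bash
python3 -m inch '{"twist":[[0,0,0],[0,0,0],[0,0,0]],"xyz":[[3,0.6,0],[3,0.6,0],[0,0,0]],"grip":[0.8,0.8,0.8]}'
```

```text
clock: 6.0
position: [0.6414, -0.0635, 0.2925]
tcp_rot: [[0.016, -1.0, 0.016], [-1.0, -0.016, 0.018], [-0.017, -0.016, -1.0]]
wrist_force: [2.0, 0.1, -5.1]
grip_width: 0.0113
```

```bash
python3 -m inch '{"twist":[[0,0,0],[0,0,0]],"xyz":[[4,0.6,0],[4,0.6,0]],"grip":[0.8,0.8]}'
```

```text
clock: 6.2
position: [0.641, -0.0653, 0.2926]
tcp_rot: [[0.022, -1.0, 0.019], [-0.999, -0.022, 0.027], [-0.026, -0.019, -0.999]]
wrist_force: [5.7, 15.1, -7.6]
grip_width: 0.0109
```

```bash
python3 -m inch '{"twist":[[0,0,0],[0,0,0],[0,0,0],[0,0,0],[0,0,-2],[0,0,0]],"xyz":[[-0.5,0,0],[0,0,0],[0,0,0],[0,0,0],[0,0,-25],[0,0,-40]],"grip":[0.6,0.2,0,0,0,0]}'; python3 -m inch '{"twist":[[-1,-1.4,0],[0,0,0],[0,0,0],[0,0,0],[0,0,0]],"xyz":[[0,35,0],[0,35,0],[0,35,0],[0,35,0],[0,0,0]],"grip":[0,0,0,0,0]}'; python3 - <<'E'
from h import *
T=cam("top");S=cam("side")
s=readout.sense();print(s["position"],s["tcp_rot"],s["clock"],s["wrist_force"])
cr=np.hstack([cv2.resize(T[0][130:280,310:470],None,fx=2.5,fy=2.5),cv2.resize(S[0][150:300,280:440],None,fx=2.5,fy=2.5)])
cv2.imwrite("pics/crop3.png",cr[:,:,::-1])
E
```

```text
clock: 6.8
position: [0.6385, -0.0696, 0.355]
tcp_rot: [[0.056, -0.998, 0.01], [-0.998, -0.056, 0.024], [-0.024, -0.011, -1.0]]
wrist_force: [0.1, -0.9, 1.0]
grip_width: 0.0428
clock: 7.3
position: [0.4952, -0.0793, 0.3606]
tcp_rot: [[0.052, -0.999, 0.0], [-0.998, -0.052, 0.045], [-0.044, -0.003, -0.999]]
wrist_force: [0.8, 0.3, -0.2]
grip_width: 0.0427
[ 0.49791574 -0.07919422  0.36112352] [[ 0.05300705 -0.99858991  0.00290486]
 [-0.99756213 -0.05281983  0.04560552]
 [-0.04538778 -0.00531519 -0.9989553 ]] 7.4 [-0.07547141  0.48281946  0.50046919]
```

View pics/crop3.png

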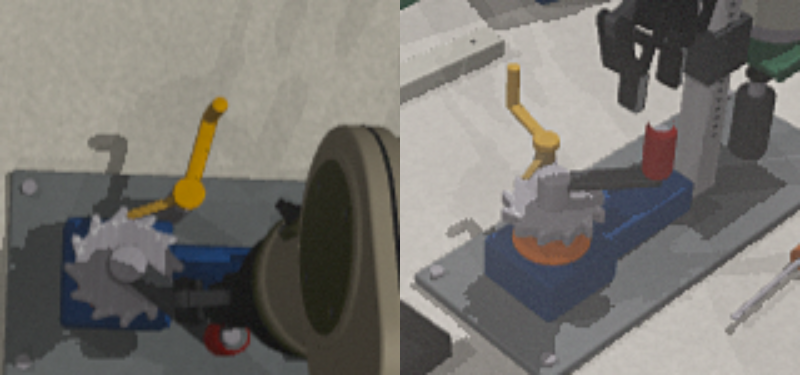

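Lever tab is now at top-view pixel about (398,171), which is +26 mm towards the mast, with the knob undisturbed. I'll correct the tilt and centre over the knob.

```bash
python3 -m inch '{"twist":[[-0.3,2.6,4],[0,0,0],[0,0,0]],"xyz":[[-13,22,0],[0,0,0],[0,0,0]],"grip":[0,0,0]}'; python3 - <<'E'
from h import *
T=cam("top")
s=readout.sense();R=s["tcp_rot"];p=s["position"]+R@[0,0,.155];d=R.T@[0,0,-1]
print(s["position"],"gp",p,"twist",np.rad2deg([-d[1],d[0]]),"shift",1e3*R.T@(np.array([.476,-.066,.155])-p))
print("tab",onplane(T,(398,171.2),.15))
E
```

```text
clock: 7.7
position: [0.4771, -0.0676, 0.3624]
tcp_rot: [[-0.019, -1.0, 0.001], [-1.0, 0.019, -0.0], [0.0, -0.001, -1.0]]
wrist_force: [0.9, 0.4, -0.4]
grip_width: 0.0428
[ 0.47712417 -0.06732696  0.36236287] gp [ 0.47723001 -0.06726978  0.20736292] twist [-0.03871931  0.02186925] shift [-1.22650708  1.28898366 52.36253153]
tab [ 0.64146142 -0.06190056  0.15      ]
```

```bash
python3 -m inch '{"twist":[[0,0,0],[0,0,0],[0,0,0],[0,0,0],[0,0,0]],"xyz":[[-1,1,15],[0,0,15],[0,0,13],[0,0,10],[0,0,0]],"grip":[0,0,0,0,0]}'
```

```text
clock: 8.25
position: [0.4797, -0.0669, 0.3073]
tcp_rot: [[-0.016, -1.0, 0.003], [-1.0, 0.016, 0.004], [-0.004, -0.003, -1.0]]
wrist_force: [0.1, -0.2, 0.2]
grip_width: 0.0431
```

```bash
python3 -m inch '{"twist":[[0,0,0],[0,0,0],[0,0,0],[0,0,0],[0,0,0],[0,0,0]],"xyz":[[0,0,0],[0,0,0],[0,0,0],[0,0,0],[0,0,0],[0,0,0]],"grip":[0.2,0.4,0.6,0.6,0.6,0.6]}' 40
```

```text
clock: 8.85
position: [0.48, -0.0661, 0.3078]
tcp_rot: [[-0.015, -1.0, 0.003], [-1.0, 0.015, 0.006], [-0.006, -0.003, -1.0]]
wrist_force: [0.5, 0.7, -4.5]
grip_width: 0.0248
```

```bash
python3 -m inch '{"twist":[[0,0,0],[0,0,0],[0,0,0],[0,0,0],[0,0,0]],"xyz":[[1.8,-2.7,0],[1.8,-2.7,0],[1.8,-2.7,0],[1.8,-2.7,0],[0,0,0]],"grip":[0.6,0.6,0.6,0.6,0.6]}'
```

```text
clock: 9.35
position: [0.4894, -0.072, 0.3077]
tcp_rot: [[-0.014, -1.0, -0.005], [-1.0, 0.014, 0.008], [-0.008, 0.006, -1.0]]
wrist_force: [-3.7, 2.4, 0.9]
grip_width: 0.0253
```

```bash
python3 - <<'E'
from h import *
T=cam("top");S=cam("side")
s=readout.sense();print(s["position"],s["wrist_force"])
cr=np.hstack([cv2.resize(T[0][190:270,330:410],None,fx=5,fy=5,interpolation=2),cv2.resize(S[0][190:270,300:380],None,fx=5,fy=5,interpolation=2)])
cv2.imwrite("pics/crop4.png",cr[:,:,::-1])
E
```

```text
[ 0.48922601 -0.07188587  0.30775427] [-3.80108642  2.53893749  0.41845913]
```

View pics/crop4.png

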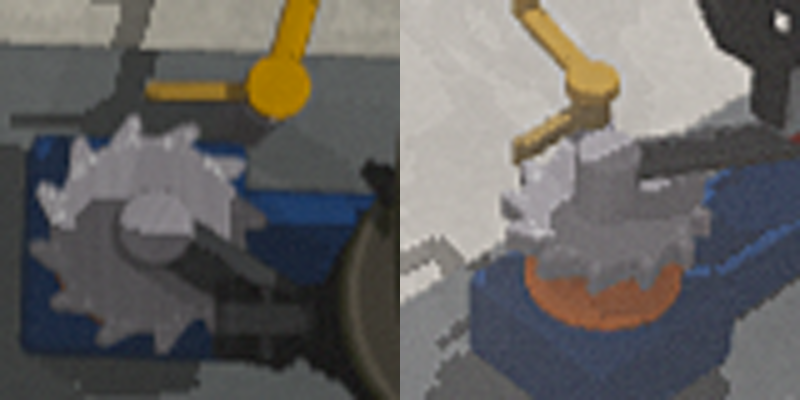

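The pawl now lies at top-view pixel about (360,208), with a clear gap to the tooth tips at row 214, so it has sprung free. Next I'll ease the crank back along its circle.

```bash
cat > st.py <<'E'
import sys
from h import *
C=np.array([.5324,.0022]);r=.085;st=float(sys.argv[1]);n=int(sys.argv[2])
s=readout.sense();R=s["tcp_rot"];g=(s["position"]+R@[0,0,.155]);v=g[:2]-C
a=np.arctan2(v[1],v[0])%(2*np.pi);th=np.deg2rad(232.4)-a
tc=np.array([np.sin(a),-np.cos(a)]);f=s["wrist_force"];d=R.T@[0,0,-1]
print("t%.2f th %.3f rad err %.1fmm  F_clockwise %.1f F_radial %.1f Fz %.1f w %.4f z %.4f tilt fix %.1f %.1f"%(s["clock"],th,1e3*(np.hypot(*v)-r),f[:2]@tc,f[:2]@v/np.hypot(*v),f[2],s["grip_width"],g[2],*np.rad2deg([-d[1],d[0]])))
prev=g
out=[]
for i in range(1,n+1):
    b=a-st*i;q=np.array([*(C+r*np.array([np.cos(b),np.sin(b)])),g[2]])
    out.append(np.round(1e3*R.T@(q-prev),1)[:2].tolist());prev=q
print(out)
E
python3 st.py 0.03 8; python3 - <<'E'
from h import *
T=cam("top");p=onplane(T,(360,208.2),.105)[:2];print(p,np.hypot(*(p-[.528,.0013])))
E
```

```text
t9.45 th -0.113 rad err 0.2mm  F_clockwise 4.6 F_radial -0.2 Fz 0.4 w 0.0249 z 0.1528 tilt fix 0.3 0.4
[[-1.5, 2.1], [-1.4, 2.1], [-1.4, 2.1], [-1.5, 2.1], [-1.6, 2.0], [-1.6, 2.0], [-1.7, 1.9], [-1.7, 1.9]]
[5.8128577e-01 4.3529017e-04] 0.05329278576021954
```

```bash
python3 -m inch '{"twist":[[0.3,0.4,0],[0,0,0],[0,0,0],[0,0,0],[0,0,0],[0,0,0],[0,0,0],[0,0,0]],"xyz":[[-1.5,2.1,0],[-1.4,2.1,0],[-1.4,2.1,0],[-1.5,2.1,0],[-1.6,2,0],[-1.6,2,0],[-1.7,1.9,0],[-1.7,1.9,0]],"grip":[0.6,0.6,0.6,0.6,0.6,0.6,0.6,0.6]}' >/dev/null; python3 st.py 0.03 8
```

```text
t10.30 th 0.138 rad err 0.1mm  F_clockwise 3.8 F_radial -0.9 Fz -1.6 w 0.0252 z 0.1528 tilt fix -0.0 0.0
[[-1.9, 1.7], [-1.9, 1.7], [-1.9, 1.7], [-2.0, 1.6], [-2.0, 1.6], [-2.1, 1.5], [-2.1, 1.4], [-2.2, 1.4]]
```

```bash
python3 -m inch '{"twist":[[0,0,0],[0,0,0],[0,0,0],[0,0,0],[0,0,0],[0,0,0],[0,0,0],[0,0,0]],"xyz":[[-1.9,1.7,0],[-1.9,1.7,0],[-1.9,1.7,0],[-2.0,1.6,0],[-2.0,1.6,0],[-2.1,1.5,0],[-2.1,1.4,0],[-2.2,1.4,0]],"grip":[0.6,0.6,0.6,0.6,0.6,0.6,0.6,0.6]}' >/dev/null; python3 st.py 0.03 8
```

```text
t11.10 th 0.401 rad err -0.0mm  F_clockwise 4.3 F_radial -0.7 Fz -3.0 w 0.0249 z 0.1528 tilt fix -0.1 0.1
[[-2.2, 1.3], [-2.3, 1.2], [-2.3, 1.1], [-2.3, 1.0], [-2.4, 1.0], [-2.4, 0.9], [-2.4, 0.8], [-2.4, 0.8]]
```

```bash
python3 -m inch '{"twist":[[0,0,0],[0,0,0],[0,0,0],[0,0,0],[0,0,0],[0,0,0],[0,0,0],[0,0,0]],"xyz":[[-2.2,1.3,0],[-2.2,1.3,0],[-2.3,1.2,0],[-2.3,1.1,0],[-2.3,1.1,0],[-2.4,1,0],[-2.4,0.9,0],[-2.4,0.8,0]],"grip":[0.6,0.6,0.6,0.6,0.6,0.6,0.6,0.6]}' >/dev/null; python3 st.py 0.03 8
```

```text
t11.90 th 0.667 rad err -0.1mm  F_clockwise 3.7 F_radial -2.5 Fz -5.2 w 0.0251 z 0.1528 tilt fix -0.2 0.1
[[-2.5, 0.7], [-2.5, 0.5], [-2.5, 0.5], [-2.5, 0.4], [-2.5, 0.3], [-2.5, 0.2], [-2.5, 0.2], [-2.5, 0.1]]
```

```bash
python3 -m inch '{"twist":[[-0.2,0.1,0],[0,0,0],[0,0,0],[0,0,0],[0,0,0],[0,0,0],[0,0,0],[0,0,0]],"xyz":[[-2.5,0.7,0.3],[-2.5,0.5,0.2],[-2.5,0.5,0],[-2.5,0.4,0],[-2.5,0.3,0],[-2.5,0.2,0],[-2.5,0.2,0],[-2.5,0.1,0]],"grip":[0.6,0.6,0.6,0.6,0.6,0.6,0.6,0.6]}' >/dev/null; python3 st.py 0.02 5
```

```text
t12.70 th 0.923 rad err -0.2mm  F_clockwise 4.3 F_radial -1.2 Fz -4.7 w 0.0248 z 0.1528 tilt fix -0.1 0.0
[[-1.7, 0.2], [-1.7, -0.0], [-1.7, -0.1], [-1.7, -0.1], [-1.7, -0.1]]
```

```bash
python3 -m inch '{"twist":[[0,0,0],[0,0,0],[0,0,0],[0,0,0],[0,0,0]],"xyz":[[-1.7,0.1,0.2],[-1.7,0,0],[-1.7,-0.1,0],[-1.7,-0.1,0],[-1.7,-0.2,0]],"grip":[0.6,0.6,0.6,0.6,0.6]}'|sed -n '4p' ; python3 st.py 0.02 5
```

```text
wrist_force: [0.7, 3.7, -2.9]
t13.20 th 1.035 rad err -0.2mm  F_clockwise 3.8 F_radial -0.3 Fz -2.9 w 0.0253 z 0.1528 tilt fix -0.2 0.0
[[-1.7, 0.0], [-1.7, -0.2], [-1.7, -0.3], [-1.7, -0.3], [-1.7, -0.3]]
```

```bash
python3 -m inch '{"twist":[[0,0,0],[0,0,0],[0,0,0],[0,0,0]],"xyz":[[-1.7,-0.2,0.2],[-1.7,-0.2,0],[-1.7,-0.3,0],[-1.7,-0.3,0]],"grip":[0.6,0.6,0.6,0.6]}'|sed -n '4p' ; python3 st.py 0.02 5
```

```text
wrist_force: [0.4, 3.6, -3.0]
t13.60 th 1.123 rad err -0.3mm  F_clockwise 3.6 F_radial 0.3 Fz -3.0 w 0.0254 z 0.1528 tilt fix -0.2 0.0
[[-1.7, -0.1], [-1.7, -0.4], [-1.6, -0.4], [-1.6, -0.4], [-1.6, -0.5]]
```

```bash
python3 -m inch '{"twist":[[0,0,0],[0,0,0],[0,0,0],[0,0,0]],"xyz":[[-1.7,-0.3,0],[-1.7,-0.3,0],[-1.7,-0.4,0],[-1.7,-0.4,0]],"grip":[0.6,0.6,0.6,0.6]}'|sed -n '4p' ; python3 st.py 0.02 5
```

```text
wrist_force: [2.4, 5.0, -4.4]
t14.00 th 1.212 rad err -0.3mm  F_clockwise 5.5 F_radial -0.8 Fz -4.4 w 0.0247 z 0.1528 tilt fix -0.2 0.0
[[-1.7, -0.2], [-1.6, -0.5], [-1.6, -0.6], [-1.6, -0.6], [-1.6, -0.6]]
```

```bash
python3 -m inch '{"twist":[[0,0,0],[0,0,0],[0,0,0],[0,0,0]],"xyz":[[-1.7,-0.4,0],[-1.6,-0.5,0],[-1.6,-0.5,0],[-1.6,-0.5,0]],"grip":[0.6,0.6,0.6,0.6]}'|sed -n '4p' ; python3 st.py 0.02 4
```

```text
wrist_force: [2.2, 3.2, -4.3]
t14.40 th 1.299 rad err -0.3mm  F_clockwise 3.8 F_radial -0.9 Fz -4.3 w 0.0248 z 0.1528 tilt fix -0.2 0.0
[[-1.7, -0.4], [-1.6, -0.7], [-1.6, -0.7], [-1.5, -0.7]]
```

```bash
python3 -m inch '{"twist":[[0,0,0],[0,0,0],[0,0,0]],"xyz":[[-1.6,-0.5,0],[-1.6,-0.6,0],[-1.6,-0.6,0]],"grip":[0.6,0.6,0.6]}'|sed -n '4p' ; python3 st.py 0.02 4
```

```text
wrist_force: [3.2, 2.7, -6.0]
t14.70 th 1.362 rad err -0.3mm  F_clockwise 3.8 F_radial -1.8 Fz -6.0 w 0.0251 z 0.1528 tilt fix -0.3 -0.0
[[-1.7, -0.5], [-1.5, -0.8], [-1.5, -0.8], [-1.5, -0.8]]
```

```bash
python3 -m inch '{"twist":[[-0.3,0,0],[0,0,0],[0,0,0]],"xyz":[[-1.6,-0.6,0.3],[-1.5,-0.7,0],[-1.5,-0.8,0]],"grip":[0.6,0.6,0.6]}'|sed -n '4p' ; python3 st.py 0.02 4
```

```text
wrist_force: [1.2, 3.7, -4.8]
t15.00 th 1.423 rad err -0.3mm  F_clockwise 3.8 F_radial 0.7 Fz -4.8 w 0.0249 z 0.1528 tilt fix -0.1 -0.0
[[-1.6, -0.5], [-1.5, -0.9], [-1.5, -0.9], [-1.4, -0.9]]
```

```bash
python3 -m inch '{"twist":[[0,0,0],[0,0,0],[0,0,0]],"xyz":[[-1.5,-0.8,0.2],[-1.5,-0.8,0],[-1.5,-0.8,0]],"grip":[0.6,0.6,0.6]}'|sed -n '4p' ; python3 st.py 0.02 4
```

```text
wrist_force: [3.2, 2.7, -5.3]
t15.30 th 1.490 rad err -0.3mm  F_clockwise 4.1 F_radial -1.2 Fz -5.3 w 0.0251 z 0.1528 tilt fix -0.1 -0.0
[[-1.6, -0.7], [-1.4, -0.9], [-1.4, -1.0], [-1.4, -1.0]]
```

```bash
python3 -m inch '{"twist":[[0,0,0],[0,0,0],[0,0,0]],"xyz":[[-1.5,-0.8,0],[-1.4,-0.9,0],[-1.4,-0.9,0]],"grip":[0.6,0.6,0.6]}'|sed -n '4p' ; python3 st.py 0.02 4
```

```text
wrist_force: [4.1, 3.5, -5.4]
t15.60 th 1.554 rad err -0.3mm  F_clockwise 5.2 F_radial -1.2 Fz -5.4 w 0.0249 z 0.1528 tilt fix -0.1 -0.0
[[-1.5, -0.8], [-1.3, -1.0], [-1.3, -1.1], [-1.3, -1.1]]
```

```bash
python3 -m inch '{"twist":[[0,0,0],[0,0,0],[0,0,0]],"xyz":[[-1.4,-0.9,0.2],[-1.4,-1,0],[-1.4,-1,0]],"grip":[0.6,0.6,0.6]}'|sed -n '4p' ; python3 st.py 0.02 4
```

```text
wrist_force: [4.1, 2.1, -5.2]
t15.90 th 1.620 rad err -0.3mm  F_clockwise 4.3 F_radial -1.7 Fz -5.2 w 0.0249 z 0.1528 tilt fix -0.2 -0.0
[[-1.5, -0.9], [-1.3, -1.1], [-1.3, -1.1], [-1.2, -1.2]]
```

```bash
python3 -m inch '{"twist":[[0,0,0],[0,0,0],[0,0,0]],"xyz":[[-1.3,-1,0],[-1.3,-1.1,0],[-1.3,-1.1,0]],"grip":[0.6,0.6,0.6]}'|sed -n '4p' ; python3 st.py 0.02 4
```

```text
wrist_force: [3.5, 2.0, -4.8]
t16.20 th 1.684 rad err -0.3mm  F_clockwise 3.9 F_radial -1.1 Fz -4.8 w 0.0251 z 0.1528 tilt fix -0.2 -0.1
[[-1.4, -1.0], [-1.2, -1.2], [-1.2, -1.2], [-1.2, -1.2]]
```

```bash
python3 -m inch '{"twist":[[0,0,0],[0,0,0],[0,0,0]],"xyz":[[-1.2,-1.1,0.2],[-1.2,-1.2,0],[-1.2,-1.2,0]],"grip":[0.6,0.6,0.6]}'|sed -n '4p' ; python3 st.py 0.02 4
```

```text
wrist_force: [2.5, 2.1, -3.8]
t16.50 th 1.751 rad err -0.3mm  F_clockwise 3.3 F_radial -0.2 Fz -3.8 w 0.0248 z 0.1528 tilt fix -0.2 -0.1
[[-1.4, -1.1], [-1.1, -1.3], [-1.1, -1.3], [-1.1, -1.3]]
```

```bash
python3 -m inch '{"twist":[[0,0,0],[0,0,0],[0,0,0]],"xyz":[[-0.8,-0.7,0],[-0.7,-0.8,0],[-0.7,-0.8,0]],"grip":[0.6,0.6,0.6]}'|sed -n '4p' ; python3 st.py 0.012 4
```

```text
wrist_force: [3.3, 2.0, -4.3]
t16.80 th 1.792 rad err -0.3mm  F_clockwise 3.8 F_radial -0.6 Fz -4.3 w 0.0251 z 0.1528 tilt fix -0.2 -0.1
[[-0.9, -0.6], [-0.6, -0.8], [-0.6, -0.8], [-0.6, -0.8]]
```

```bash
python3 -m inch '{"twist":[[0,0,0],[0,0,0],[0,0,0]],"xyz":[[-0.7,-0.8,0],[-0.7,-0.8,0],[-0.7,-0.8,0]],"grip":[0.6,0.6,0.6]}'|sed -n '4p' ; python3 st.py 0.012 4
```

```text
wrist_force: [-0.9, -0.5, -1.3]
t17.10 th 1.831 rad err -0.3mm  F_clockwise -1.0 F_radial 0.2 Fz -1.3 w 0.0249 z 0.1528 tilt fix -0.2 -0.1
[[-0.9, -0.6], [-0.6, -0.8], [-0.6, -0.8], [-0.6, -0.8]]
```

Clockwise load fell from +4 N to −1 N, so the stop is felt. I'll do one zero-motion row to settle, then read and look.

```bash
python3 -m inch '{"twist":[[0,0,0],[0,0,0]],"xyz":[[-0.3,-0.4,0],[0,0,0]],"grip":[0.6,0.6]}'|sed -n '4p' ; python3 st.py 0.012 2; python3 - <<'E'
from h import *
T=cam("top");S=cam("side")
cr=np.hstack([cv2.resize(T[0][170:300,320:480],None,fx=2.5,fy=2.5),cv2.resize(S[0][110:240,320:480],None,fx=2.5,fy=2.5)])
cv2.imwrite("pics/crop5.png",cr[:,:,::-1])
E
```

```text
wrist_force: [2.8, 1.7, -1.9]
t17.30 th 1.830 rad err -0.3mm  F_clockwise 3.3 F_radial -0.4 Fz -1.9 w 0.0249 z 0.1528 tilt fix -0.1 -0.1
[[-0.9, -0.6], [-0.6, -0.8]]
```

View pics/crop5.png

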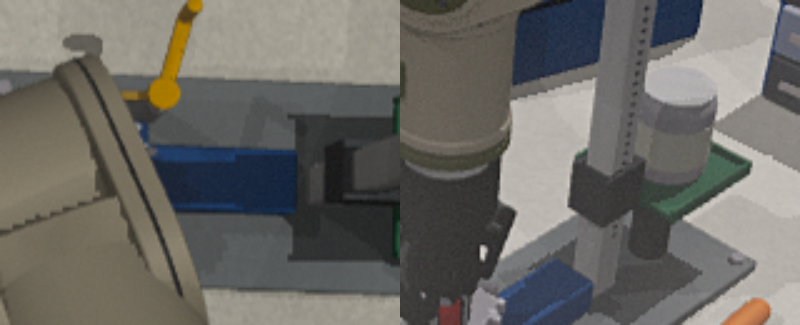

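Platform is near the pad and the tin is standing, but the reading is ambiguous (+3.3 N now). I'll continue in very small steps.

```bash
for i in 1; do python3 -m inch '{"twist":[[0,0,0]],"xyz":[[-0.7,-0.7,0]],"grip":[0.6]}'|sed -n '4p'; python3 st.py 0.012 1; done; python3 -m inch '{"twist":[[0,0,0]],"xyz":[[-0.7,-0.7,0]],"grip":[0.6]}'|sed -n '4p'; python3 st.py 0.012 1
```

```text
wrist_force: [-3.8, -2.1, 3.0]
t17.50 th 1.834 rad err -0.3mm  F_clockwise -4.3 F_radial 0.6 Fz 3.0 w 0.0248 z 0.1527 tilt fix -0.1 -0.2
[[-0.9, -0.6]]
wrist_force: [-5.3, -3.2, 5.6]
t17.60 th 1.835 rad err -0.3mm  F_clockwise -6.2 F_radial 0.7 Fz 5.6 w 0.0250 z 0.1527 tilt fix 0.0 -0.3
[[-0.9, -0.6]]
```

Firmly on the stop: 1 mm commanded gave almost no motion and −6 N. I'll relax, then release.

```bash
python3 -m inch '{"twist":[[0,0,0],[0,0,0]],"xyz":[[0,0,0],[0,0,0]],"grip":[0.6,0.6]}'|sed -n '4p'; python3 st.py 0.012 1;  python3 -m inch '{"twist":[[0,0,0],[0,0,0],[0,0,0],[0,0,0]],"xyz":[[0,0,0],[0,0,0],[0,0,0],[0,0,0]],"grip":[0.4,0.2,0,0]}'; python3 st.py 0.012 1
```

```text
wrist_force: [-0.2, 0.5, -0.3]
t17.80 th 1.832 rad err -0.3mm  F_clockwise 0.1 F_radial 0.5 Fz -0.3 w 0.0248 z 0.1528 tilt fix 0.1 -0.3
[[-0.8, -0.6]]
clock: 18.2
position: [0.4814, 0.0701, 0.3077]
tcp_rot: [[-0.016, -1.0, -0.001], [-1.0, 0.016, -0.005], [0.005, 0.001, -1.0]]
wrist_force: [-0.2, 0.9, 0.2]
grip_width: 0.0426
t18.20 th 1.835 rad err -0.6mm  F_clockwise 0.4 F_radial 0.8 Fz 0.2 w 0.0426 z 0.1527 tilt fix 0.0 -0.3
[[-1.1, -0.4]]
```

```bash
python3 -m inch '{"twist":[[0,0,0],[0,0,0],[0,0,0],[0,0,0],[0,0,0],[0,0,0],[0,0,0],[0,0,0]],"xyz":[[0,0,-15],[0,0,-25],[0,0,-30],[0,0,-35],[-20,20,-35],[-40,20,0],[-40,10,0],[-40,0,0]],"grip":[0,0,0,0,0,0,0,0]}'; python3 -m inch '{"twist":[[0,0,0],[0,0,0],[0,0,0]],"xyz":[[-40,0,0],[-30,0,0],[0,0,0]],"grip":[0,0,0]}'; python3 - <<'E'
from h import *
T=cam("top");S=cam("side")
m=blobs(T[0],172,5,120,60,(300,200,480,320));ys,xs=np.nonzero(m);print("knob",xs.mean(),ys.mean())
k=onplane(T,(xs.mean(),ys.mean()),.165)[:2]-[.528,.0013];print(k,np.hypot(*k),np.deg2rad(232.4)-np.arctan2(k[1],k[0])%6.2832)
cr=np.hstack([cv2.resize(T[0][130:310,300:580],None,fx=1.4,fy=1.4),cv2.resize(S[0][70:250,270:490],None,fx=1.8,fy=1.4)])
cv2.imwrite("pics/crop6.png",cr[:,:,::-1])
E
```

```text
clock: 19.0
position: [0.432, 0.212, 0.4616]
tcp_rot: [[-0.024, -1.0, 0.006], [-1.0, 0.024, -0.005], [0.005, -0.006, -1.0]]
wrist_force: [1.0, 0.1, -0.7]
grip_width: 0.0423
clock: 19.3
position: [0.4306, 0.2896, 0.466]
tcp_rot: [[-0.018, -1.0, 0.011], [-1.0, 0.018, -0.002], [0.001, -0.011, -1.0]]
wrist_force: [-0.2, -0.5, -0.1]
grip_width: 0.0428
knob 323.3606557377049 262.91803278688525
[-0.05119875  0.06739037] 0.0846331679674705 1.8356470753515204
```

View pics/crop6.png

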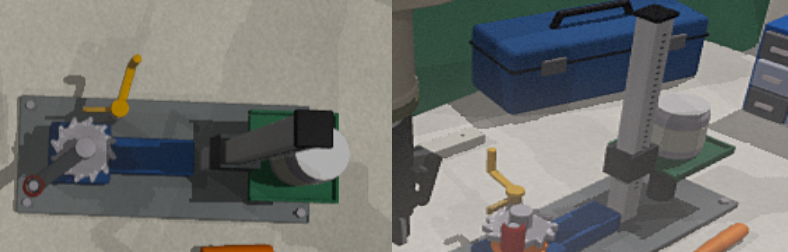

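The lever is still at release (tab at crop (137,60)) and the pawl is clear. The tin stands on the lowered platform, and the knob is at 1.836 rad, the angle at which I released it.

```bash
python3 -c "
from rig import finish_job
print(finish_job())"
```

```text
the job is handed in; nothing more can be done
None
```

The lift is down: the green platform rests on its rubber stop with the tin standing on it. The job was handed in at about 19 s on the robot's clock.

- **Lever:** I gripped the yellow tab and moved it about 26 mm towards the mast, until it met its end stop at about 15 N. The last picture shows it still at release.
- **Pawl:** I gripped the knob and wound the crank up about 0.115 rad. A picture then showed the pawl tip 53 mm from the drum axis, clear of the teeth.
- **Lowering:** I held the knob the whole way down and it carried a steady 4 N or so. The stop was felt at about 1.83 rad, where the load vanished and the crank pushed back with up to about 6 N. I took that pressure off to about 0 N before letting go.
- **After release:** With the gripper clear, the camera put the knob at 1.836 rad, against 1.835 rad at release, so the crank did not run. The lift's surroundings looked undisturbed. The mug, bottle and tape roll were not in the final crops, but no move went down near them.

One check disagreed. At first contact the force went to −1 N, then back to +3.3 N while holding still. I took two more rows of about 1 mm, which met firm resistance with almost no movement. I took that as resting on the stop.

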